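Fit the tamper handle and put the tamper on the saucer

TASK

Put the coffee tamper back together: take the wooden handle from its stand, set its tapered shank in the socket of the steel base on the sprung plate and tap it fully home, firmly, but never loading the plate with more than 2 kg. Then lift the tamper by its handle alone, so that only the wedged taper carries the base, and set it upright, without dropping it, in the middle of the white saucer and let go. Leave everything else where it is.

Things in the scene. Friction and masses are not known exactly. Their poses are not given: they have to be found in the camera images.
- handle_grip (a point): Centre of the tamper handle's dark wood grip: an upright cylinder 30 mm across, straight from 20 mm below to 20 mm above this point, rounded top 30 mm above it; z up along the axis, away from the shank. About 0.12 kg. Starts upright in either hole of the stand, collar on the stand's top, shank loose in the hole.
- base_rim (a point): Centre of the base's top rim, 36 mm above its underside, z up: mouth of the tapered socket, lined by four brass spring leaves 4 x 8 x 20 mm, 16 mm across when empty, narrowing downwards. The shank grips with the collar about 10 mm above the rim; going on takes a growing push, 10 to 16 N just before home (hidden friction). Home, the collar's underside lies on the rim and the taper holds by friction.
- plate_top (a point): Centre of the top of the sprung plate: square steel plate 100 x 100 x 12 mm, its top 54 mm above the counter, on a black foot 110 mm square. It stays up until the load on it reaches some 3 to 20 N (hidden, differs each time), then gives straight down 1 mm per further newton, at most 22 mm, and springs back. Not to be loaded with more than 20 N, the base's weight of about 3 N included.
- plate: The sprung plate itself (origin 6 mm below plate_top).
- base: The tamper base: loose steel disc 58 mm across, 8 mm thick, with a boss 42 mm across, 36 mm high over all, about 0.28 kg; origin at the centre of its underside. Starts on the sprung plate. With the handle home, handle_grip is 78 mm above this origin.
- handle: The tamper handle; origin at the centre of the brass collar's underside, 42 mm below handle_grip, z up. Collar 37 mm across, 6 mm thick, 22 mm neck above it. Below it a brass tapered shank points down, 28 mm long, 18 mm across at the collar, 13 mm near its end, blunt conical tip 7 mm across.
- saucer: Loose white ceramic saucer, 144 mm across, rim 16 mm high; origin at the centre of its underside. Its flat inside floor is 89 mm across and lies 6 mm above the origin.
- stand: Fixed wooden stand 80 x 180 x 45 mm, origin at the centre of its underside; holes 23 mm across on its own y axis, 45 mm to either side of the centre.
- stirrer: Bystander: black plastic stirrer with a 28 mm ball grip, standing in the stand's other hole; 56 mm high above the stand.
- knockbox: Bystander: open stainless steel knock box, 112 mm across, 95 mm high.
- funnel: Bystander: black plastic funnel standing mouth down, 90 mm across, 60 mm high.
- tin: Bystander: brick-red silicone puck tin with twist cap, 72 mm across, 46 mm high.
- grinder: Bystander: cream hand grinder, 54 mm across, 172 mm high, crank folded against its side.
- cup: Bystander: white espresso cup with handle, 64 mm across, 58 mm high.
Not all that is in view belongs to the job. What is shaped like the handle but purple is not meant. There is more than one size of the saucer; the one meant has the size given above.

How it is judged (in metres and radians):
On the way, in this order (a step that is already met when the one before it is completed fails the run):
1. the shank is fully home in the base's socket (collar within 1.5 mm of the rim, straight) while the base stands on the sprung plate (z of handle_grip in the frame of base_rim between 0.038 and 0.0435 m and angle between the z axis of handle_grip and the z axis of base_rim, either way round below 0.08 rad and horizontal distance between base and plate_top below 0.04 m and contact force between base and plate above 1 N), for 0.1 s.
2. the tamper hangs by its handle: the base at least 20 mm clear above the plate, carried by the taper alone, not touched by fingers or arm (height (world z) of base above 0.074 m and contact force between base and the arm below 0.05 N and contact force between base and the fingers below 0.05 N and z of handle_grip in the frame of base_rim below 0.045 m), for 0.2 s.
At the end, for the whole second after the job is handed in: The assembled tamper stands upright (within 0.08 rad) and at rest on the floor of the saucer, base within 15 mm of the saucer's centre, the handle still wedged in the base (collar within 3 mm of the rim), released (horizontal distance between base and saucer below 0.015 m and z of base in the frame of saucer below 0.012 m and contact force between base and saucer above 1 N and angle between base's own z axis and vertical below 0.08 rad and angle between handle_grip's own z axis and vertical below 0.12 rad and z of handle_grip in the frame of base_rim below 0.045 m and horizontal distance between handle_grip and base_rim below 0.006 m and linear speed of each of handle, base below 0.01 m/s and contact force between the fingers and handle below 0.05 N); the robot touches nothing.
It fails at once if the sprung plate is loaded with clearly more than 2 kg (21 N) through the base (contact force between base and plate above 21 N).
It fails at once if the plate is pushed down by fingers or arm (contact force between any of the fingers, the arm and plate above 2 N).
It fails at once if the tamper or its base is dropped or thrown (moving faster than 0.35 m/s while not held by the handle) (contact force between the fingers and handle below 0.1 N and linear speed of base above 0.35 m/s).
It fails at once if the saucer is pushed more than 25 mm away (distance of saucer from where it was at the start of the episode above 0.025 m).
It fails at once if a bystander is moved more than 20 mm (distance of any of stirrer, knockbox, funnel, tin, grinder, cup from where it was at the start of the episode above 0.02 m).
It also fails if it takes over 51 s, if anything falls off the work surface, if the arm or the gripper's body presses on something with over 40 N, if the wrist force passes 120 N, or if a joint passes its speed limit or range.

ROBOT

A 7-joint arm with a two-finger parallel gripper is mounted at the origin on the work surface. World frame = base frame: x ahead of the robot, y to its left, z up, the work surface at z = 0. Lengths are in m, angles in degrees, forces in N, time in s.
With the tool pointing down it reaches from about 0.425 to 0.875 m from the base axis. Payload 4.7 kg.
Tool frame: the origin (TCP) lies on the centre line of the jaws, within the pads' length; the fingertips stand 25 mm ahead of it and the grasp point (between the pads) lies 6 mm ahead of it; z points along the fingers, y is the direction in which the jaws open and shut (so a half turn about z gives the same grasp; the last joint's range is limited). The gripper opens to 87 mm and grips with 3 to 60 N. Pads are 19 mm wide; open, the fingers measure 117 mm over their backs; the gripper's body (75 mm by 190 mm) begins 51 mm behind the grasp point.
Start: joints at [-66.687, 18.392, -4.016, 83.108, 1.295, 78.541, -3.26], TCP at [0.249, 0.601, 0.248] pointing down, gripper open.
Joint ranges: [-163.93, 163.93], [-17.29, 119.83], [-79.2, 71.16], [3.27, 140.29], [-89.18, 269.18], [5.43, 117.66], [-154.24, 154.24]. Speed limits (degrees/s): [147.25, 147.25, 180, 180, 180, 180, 180].

INTERFACE

Orientations are given as [roll, pitch, yaw] about the fixed x, y, z axes, in that order (R = Rz(yaw) Ry(pitch) Rx(roll)).
In Python, from cell import env gives the robot as it stands.
- The arm moves only by the shell command python3 -m creep 'ROWS' [OPENING] [FORCE]. ROWS is JSON, a list of rows, each an object of numbers: "tx", "ty", "tz": the shift along the tool's x, y, z in m; "rx", "ry", "rz": the turn, a rotation vector about the tool's x, y, z in degrees. In form: [{"tx": .., "ty": .., "tz": .., "rx": .., "ry": .., "rz": ..}, ...]. A call has 1 to 20 rows; each row shifts and turns the commanded pose from where the row before left it, along the tool's axes as they then stand; what a row does not reach is not made up. A row lasts 1/8 s, in which the tool goes at most 62.5 mm and 10.7 degrees, less where a joint would pass 70% of its speed; a pose out of reach is approached as far as the arm can. A call is refused whole if a number of a shift passes 0.0625 or a number of a turn 10.7, either way. A call with a gripper value outside its range is refused whole. OPENING is the finger opening in m, from 0 to 0.087, set as the call begins (- or left out, the last holds). The fingers move at their own pace and stop on an object; FORCE is the grip in N (left out, the last holds). Time passes only in rows, so rows that do not move let the fingers close. It gives the time, the measured TCP pose, the force and the opening at its end, in the units of the state.
- env.get_obs(): the state, without advancing time (a new reading comes with each control period).
- env.read_camera(name): name is "side" or "top"; returns a dict with "pixels" (400x640x3 uint8, red, green, blue), "intrinsics" (3x3 intrinsics, pixels), "D" ([k1, k2, p1, p2, k3] as OpenCV has them; the pictures are not rectified), "R" (3x3) and "t" (3): a world point X has camera coordinates R X + t. Camera axes: x right, y down, z forward; pixel columns grow to the right and rows downward; lengths in m; the calibration is good to about 2 mm. A picture is of the moment at which its call begins. There is no depth.
- env.sign_off(): hands the job in, once; it reports no verdict.
The state is a dict: "time_s": time; "qpos": joint angles; "joint_velocities": joint speeds; "effort": joint torques, N m; "tool_pos": TCP position; "tool_rot": TCP orientation; "force": force on the tool from outside, world axes, zero at the start; "wrist_torque": the same for the moment, N m; "grip_width": finger opening in m.
Only numpy, scipy, OpenCV 4.12 (cv2) and the standard library are available. Lean on these libraries where they do the work, as an engineer would, in place of code of your own. Each camera call takes 0.05 s, during which the arm holds its last target.

## Working session

There is one attempt and no reset: what is moved stays moved. The work goes in short steps, Python scripts to look and compute and a shell command to move; the robot and the scene stay as the last step left them, time stands still between calls to the robot, and variables do not carry over. Pictures are saved under pics/ and viewed, and the job is handed in when it is done.

```bash
ls; mkdir -p pics
python3 - <<'E'
from cell import env
import cv2,json,pickle
o=env.get_obs();print(o)
for n in("top","side"):
    c=env.read_camera(n);cv2.imwrite(f"pics/{n}0.png",c["pixels"][:,:,::-1]);pickle.dump(c,open(f"pics/{n}0.pkl","wb"));print(n,c["intrinsics"],c["D"],c["R"],c["t"])
E
```

```text
pics
{'time_s': 0.0, 'qpos': array([-66.68458745,  18.44005835,  -4.01422403,  83.17485349,
         1.29262559,  78.54110042,  -3.26084088]), 'joint_velocities': array([ 0.07764761,  0.0339022 , -0.01511127, -0.03964707, -0.00265705,
       -0.06925173, -0.0272075 ]), 'effort': array([-9.13314925e-04, -4.91292214e+01, -4.04394558e-01, -3.12534678e+01,
       -6.40554121e-02,  4.36018920e-02,  1.47857481e-04]), 'tool_pos': array([0.24867366, 0.60000016, 0.24645039]), 'tool_rot': array([-1.79889094e+02,  3.85720407e-03,  1.57491784e+02]), 'force': array([ 0.17659978, -0.26367246, -0.17702949]), 'wrist_torque': array([ 0.01444233, -0.03717387, -0.00135317]), 'grip_width': 0.08699561920945746}
top [[391.25377629   0.         316.22228738]
 [  0.         391.25377629 195.31633445]
 [  0.           0.           1.        ]] [-0.08960451  0.          0.          0.          0.        ] [[-0.02345815 -0.999519    0.02028512]
 [-0.99154976  0.02067196 -0.1280693 ]
 [ 0.12758837 -0.02311798 -0.99155775]] [-0.07725537  0.56283431  1.08218116]
side [[430.51117442   0.         316.66253962]
 [  0.         430.51117442 199.10815513]
 [  0.           0.           1.        ]] [0.00024125 0.         0.         0.         0.        ] [[-0.94539559 -0.32583535 -0.00764928]
 [-0.15057789  0.45746843 -0.87638401]
 [ 0.28905619 -0.82737776 -0.48155223]] [0.48855489 0.19309167 1.16369826]
```

View pics/top0.png

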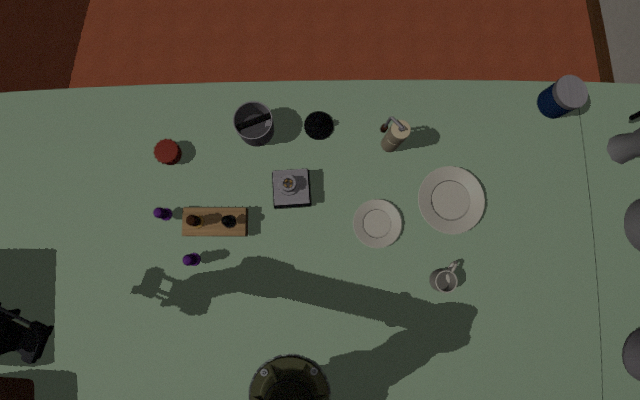

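View pics/side0.png

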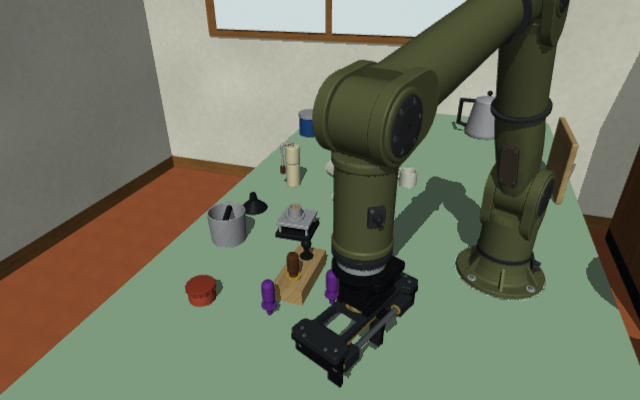

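Top view: the wooden stand is at about (215,221), with a brown knob at (194,220) and a black one at (229,221). Two purple handles are at (162,213) and (191,259). The plate and base are at (290,187). Two saucers: a small one at (377,223) and a large one at (451,200). I'll enlarge these.

```bash
cat > h.py <<'E'
import numpy as np,cv2,pickle
def load(f): return pickle.load(open(f,"rb"))
def ray(c,uv):
    p=cv2.undistortPoints(np.array([[uv]],float),c["intrinsics"],np.array(c["D"])).reshape(2)
    R=np.array(c["R"]);t=np.array(c["t"]);return -R.T@t, R.T@np.array([p[0],p[1],1])
def onz(c,uv,z):
    o,d=ray(c,uv);return o+d*(z-o[2])/d[2]
def tri(c1,u1,c2,u2):
    o1,d1=ray(c1,u1);o2,d2=ray(c2,u2)
    s=np.linalg.lstsq(np.c_[d1,-d2],o2-o1,rcond=None)[0]
    a=o1+s[0]*d1;b=o2+s[1]*d2;return (a+b)/2,np.linalg.norm(a-b)
def proj(c,X):
    return cv2.projectPoints(np.array([X],float),cv2.Rodrigues(np.array(c["R"]))[0],np.array(c["t"],float),c["intrinsics"],np.array(c["D"]))[0].reshape(2)
def crop(c,x0,y0,x1,y1,s): return cv2.resize(c["pixels"][y0:y1,x0:x1,::-1],None,fx=s,fy=s,interpolation=cv2.INTER_CUBIC)
E
python3 - <<'E'
from h import *
t=load("pics/top0.pkl");s=load("pics/side0.pkl")
a=crop(t,145,155,325,270,4);cv2.imwrite("pics/ct.png",a)
b=crop(s,180,180,340,320,4);cv2.imwrite("pics/cs.png",b)
cv2.imwrite("pics/sau.png",crop(t,340,155,500,255,5))
E
```

```text
(no output)
```

View pics/ct.png

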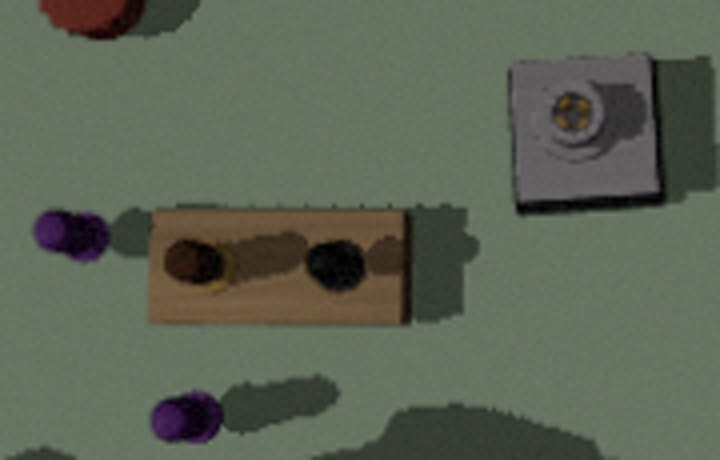

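View pics/cs.png

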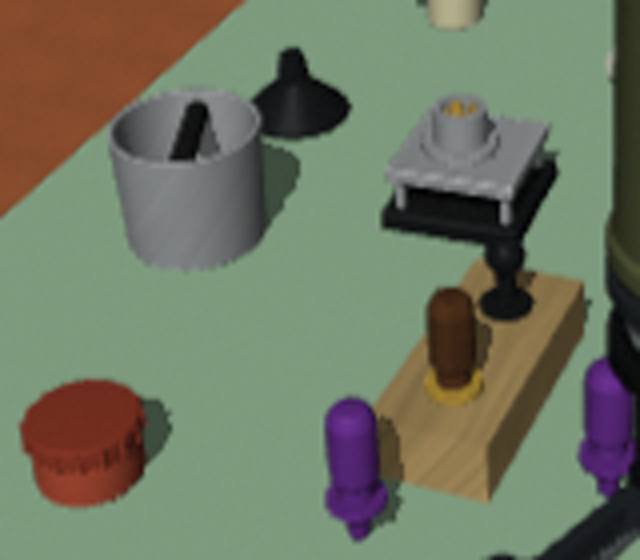

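View pics/sau.png

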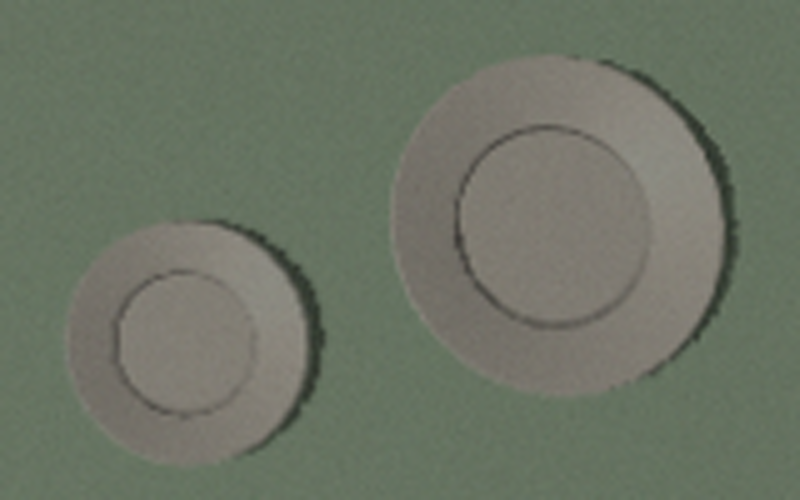

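Run:
```python
from h import *
t=load("pics/top0.pkl");s=load("pics/side0.pkl")
def hsv(c): return cv2.cvtColor(c["pixels"],cv2.COLOR_RGB2HSV)
print("camC",ray(t,(0,0))[0],ray(s,(0,0))[0])
# handle brown mask
def sub(c,x0,y0,x1,y1,f):
    m=np.zeros((400,640),np.uint8);m[y0:y1,x0:x1]=f(c["pixels"][y0:y1,x0:x1].astype(int),hsv(c)[y0:y1,x0:x1]).astype(np.uint8);return m
for nm,c,b in(("top",t,(180,210,208,232)),("side",s,(283,245,305,285))):
    p=c["pixels"][b[1]:b[3],b[0]:b[2]].astype(int)
    lim=60 if nm=="top" else 90
    m=sub(c,*b,lambda p,h:(p.sum(2)<(135 if nm=="top" else 190))&(p[:,:,0]>=p[:,:,2]))
    n,l,st,ce=cv2.connectedComponentsWithStats(m);k=1+np.argmax(st[1:,4]);print(nm,st[k],ce[k])
    mm=(l==k).astype(int)
    for r in mm[b[1]:b[3],b[0]:b[2]]: print("".join(".#"[v] for v in r))
# saucers
w=sub(t,340,150,500,260,lambda p,h:(p[:,:,0]>p[:,:,1]-2)&(p.sum(2)>270))
n,l,st,ce=cv2.connectedComponentsWithStats(w)
for k in range(1,n):
    if st[k,4]>500:
        cn=max(cv2.findContours((l==k).astype(np.uint8),0,1)[0],key=cv2.contourArea)
        e=cv2.fitEllipse(cn);print("saucer",e,"rim ctr@16mm",onz(t,e[0],.016),"diam~",np.linalg.norm(onz(t,(st[k,0]-.5,e[0][1]),.016)-onz(t,(st[k,0]+st[k,2]-.5,e[0][1]),.016)))
```

```text
camC [ 0.41819223 -0.06383526  1.14669404] [0.15457879 1.03367318 0.73334104]
top [186 215  22  11 171] [195.44444444 220.05847953]
............................
............................
............................
............................
............................
.........######.............
........##########.###....#.
.......################..#..
.......###############.##.#.
......################.##...
......###################.##
......###################.#.
.......###################.#
........#############.##....
.........############.##....
............######....##....
............................
............................
............................
............................
............................
............................
side [287 252  16  25 302] [293.50662252 264.13245033]
......................
......................
......................
......................
......................
......................
......................
........####..........
......########........
.....##########.......
.....##########.......
....############......
[... 312 characters left out ...]
######....
.....#############....
......##########......
......#########.......
......#########.......
......#########.......
.......######.........
......................
......................
......................
......................
......................
......................
......................
......................
saucer ((451.0323791503906, 199.60324096679688), (64.54747772216797, 67.77149963378906), 143.23341369628906) rim ctr@16mm [ 0.54254883 -0.48940057  0.016     ] diam~ 0.2046895915591026
saucer ((377.0618591308594, 223.0454559326172), (47.08665084838867, 47.998130798339844), 148.211181640625) rim ctr@16mm [ 0.47880461 -0.26501826  0.016     ] diam~ 0.1434898493059073
```

Run:
```python
from h import *
t=load("pics/top0.pkl");s=load("pics/side0.pkl")
def bear(pairs):
    A=[];b=[]
    for c,uv in pairs:
        o,d=ray(c,uv);n=np.array([-d[1],d[0]])/np.hypot(d[0],d[1]);A.append(n);b.append(n@o[:2])
    return np.linalg.lstsq(np.array(A),np.array(b),rcond=None)[0]
h=bear([(s,(292.5,260)),(s,(293,281)),(t,(191,219.7)),(t,(197,220))]);print("handle bearings",h)
# predicted checks
x,y=h
for z in (.117,.107,.067,.045): print(z,proj(t,(x,y,z)),proj(s,(x,y,z)))
# dome: side top row sphere; stand top corners
for uv in((182.3,207.3),(247,207.5),(247,236),(182.3,236)): print("stand",onz(t,uv,.045))
for uv in((272.5,170.5),(309.5,168.8),(310,204),(273.5,207.5)): print("plate",onz(t,uv,.054))
cv2.imwrite("pics/b.png",crop(t,265,160,320,215,10));cv2.imwrite("pics/bs.png",crop(s,270,195,325,245,10))
```

```text
handle bearings [0.49454961 0.24610146]
0.117 [190.38386787 218.99794741] [291.95371315 252.03133196]
0.107 [191.49474368 219.25474798] [292.0981774  255.37712642]
0.067 [195.73815723 220.23488493] [292.6630351  268.45941549]
0.045 [197.94417301 220.74392156] [292.96512587 275.45605109]
stand [0.53358062 0.29153592 0.045     ]
stand [0.52931883 0.10694202 0.045     ]
stand [0.44905938 0.10718081 0.045     ]
stand [0.45235601 0.2902182  0.045     ]
plate [0.63236371 0.033086   0.054     ]
plate [ 0.63514903 -0.07199128  0.054     ]
plate [ 0.53458071 -0.07126355  0.054     ]
plate [0.52687386 0.03121595 0.054     ]
```

View pics/b.png

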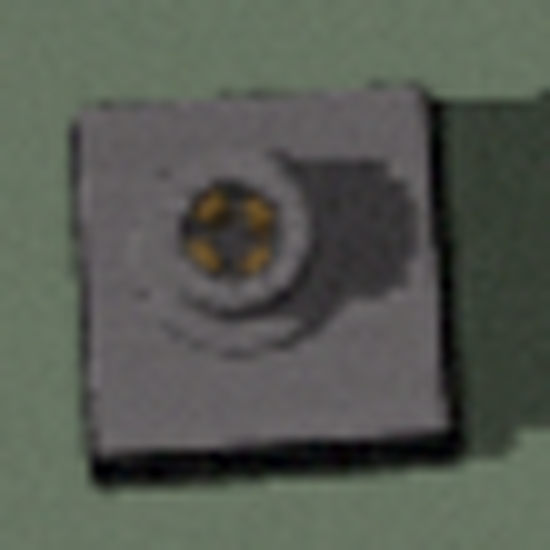

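View pics/bs.png

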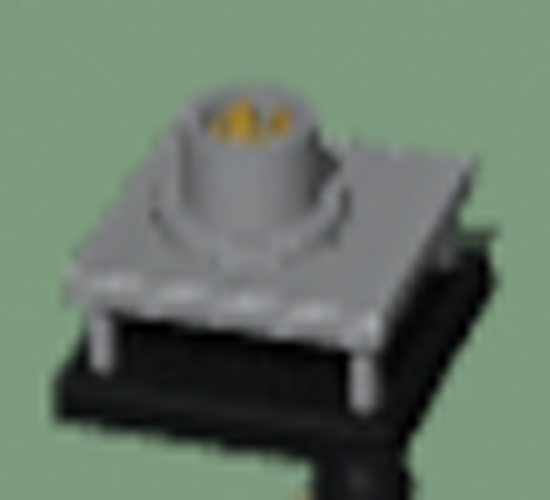

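Confirmed: the target handle is the brown one with the brass collar, at top (194,220). The purple ones are decoys. The target saucer is the small one, at (377,223), measured at 143 mm against about 200 mm for the other. In the crops, the socket mouth is at top px ≈(287.8,182.6) and side px ≈(294.6,206.4).

Run:
```python
from h import *
t=load("pics/top0.pkl");s=load("pics/side0.pkl")
print("rim top",onz(t,(287.75,182.55),.090),"rim side",onz(s,(294.6,206.35),.090),tri(t,(287.75,182.55),s,(294.6,206.35)))
print("handle dome side/top",onz(s,(292.5,252),.117), onz(t,(195.5,220.05),.075))
# brass leaf centroid
p=t["pixels"].astype(int);m=(p[:,:,0]-p[:,:,2]>25);m[:, :280]=0;m[:,296:]=0;m[:175]=0;m[192:]=0
ys,xs=np.nonzero(m);print(xs.mean(),ys.mean(),(xs.min()+xs.max())/2,(ys.min()+ys.max())/2,onz(t,(xs.mean(),ys.mean()),.088))
o=__import__("cell").env.get_obs();print(o["tool_pos"],o["tool_rot"])
# saucer floor edge ellipse crop centre (186,343)/5
print("floor",onz(t,(340+186.5/5-.5,155+343.5/5-.5),.006))
```

```text
rim top [ 0.59095199 -0.01148903  0.09      ] rim side [ 0.58914292 -0.00804962  0.09      ] (array([ 0.59095537, -0.01148928,  0.08787215]), np.float64(0.00071039575306984))
handle dome side/top [0.49333655 0.24556148 0.117     ] [0.49450473 0.24447307 0.075     ]
287.72 182.72 287.5 182.5 [ 0.59080933 -0.01130139  0.088     ]
[0.24867333 0.60006048 0.24656371] [-1.79900628e+02  3.71599718e-03  1.57496192e+02]
floor [ 0.47890687 -0.26600573  0.006     ]
```

```bash
python3 -m creep '[{"tx":-0.0302,"ty":-0.0195},{"tx":-0.0302,"ty":-0.0195},{"tx":-0.0302,"ty":-0.0195},{"tx":-0.0302,"ty":-0.0195},{"tx":-0.0302,"ty":-0.0195},{"tx":-0.0302,"ty":-0.0195},{"tx":-0.0302,"ty":-0.0195},{"tx":-0.0302,"ty":-0.0195},{"tx":-0.0302,"ty":-0.0195},{"tx":-0.0302,"ty":-0.0195},{"tx":-0.0302,"ty":-0.0195},{"tx":-0.0302,"ty":-0.0195},{"tx":0},{"tx":0}]' 0.07
python3 - <<'E'
from cell import env
o=env.get_obs();p=o["tool_pos"];d=[.494,.2455,.093]-p
import numpy as np;a=np.radians(o["tool_rot"][2]);print(p,o["tool_rot"],o["force"],"tx,ty,tz",d@[np.cos(a),np.sin(a),0],d@[np.sin(a),-np.cos(a),0],-d[2])
E
```

```text
[0.24867333 0.60006048 0.24656371] [-1.79900628e+02  3.71599718e-03  1.57496192e+02] [-0.15565723 -0.44947624 -0.51030803] tx,ty,tz -0.3623522429270694 -0.23366463745803 0.15356370598769936$[0]: bad value
```

The rows seem to need all six keys.

```bash
python3 -m creep '[{"tx":-0.0302,"ty":-0.0195,"tz":0,"rx":0,"ry":0,"rz":0},{"tx":-0.0302,"ty":-0.0195,"tz":0,"rx":0,"ry":0,"rz":0},{"tx":-0.0302,"ty":-0.0195,"tz":0,"rx":0,"ry":0,"rz":0},{"tx":-0.0302,"ty":-0.0195,"tz":0,"rx":0,"ry":0,"rz":0},{"tx":-0.0302,"ty":-0.0195,"tz":0,"rx":0,"ry":0,"rz":0},{"tx":-0.0302,"ty":-0.0195,"tz":0,"rx":0,"ry":0,"rz":0},{"tx":-0.0302,"ty":-0.0195,"tz":0,"rx":0,"ry":0,"rz":0},{"tx":-0.0302,"ty":-0.0195,"tz":0,"rx":0,"ry":0,"rz":0},{"tx":-0.0302,"ty":-0.0195,"tz":0,"rx":0,"ry":0,"rz":0},{"tx":-0.0302,"ty":-0.0195,"tz":0,"rx":0,"ry":0,"rz":0},{"tx":-0.0302,"ty":-0.0195,"tz":0,"rx":0,"ry":0,"rz":0},{"tx":-0.0302,"ty":-0.0195,"tz":0,"rx":0,"ry":0,"rz":0},{"tx":0,"ty":0,"tz":0,"rx":0,"ry":0,"rz":0},{"tx":0,"ty":0,"tz":0,"rx":0,"ry":0,"rz":0}]' 0.07
cat > st.py <<'E'
import sys,numpy as np
from cell import env
o=env.get_obs();p=o["tool_pos"];print("t",round(o["time_s"],2),p.round(4),o["tool_rot"].round(2),"F",o["force"].round(2),"w",round(o["grip_width"],4))
if len(sys.argv)>3:
    from scipy.spatial.transform import Rotation as R
    g=np.array([float(v) for v in sys.argv[1:4]]);print("tool shift",(R.from_euler("xyz",o["tool_rot"],degrees=True).as_matrix().T@(g-p)).round(4))
E
python3 st.py .494 .2455 .093
```

```text
time_s: 1.85
tool_pos: [0.4935, 0.2462, 0.2472]
tool_rot: [-180.0, -0.1, 157.5]
force: [-0.6, 0.1, -0.1]
grip_width: 0.07
t 1.85 [0.4935 0.2462 0.2472] [-1.8000e+02 -6.0000e-02  1.5752e+02] F [-0.55  0.11 -0.08] w 0.07
tool shift [-0.0009 -0.0004  0.1542]
```

```bash
python3 -m creep '[{"tx":0,"ty":0,"tz":0.025,"rx":0,"ry":0,"rz":0},{"tx":0,"ty":0,"tz":0.025,"rx":0,"ry":0,"rz":0},{"tx":0,"ty":0,"tz":0.025,"rx":0,"ry":0,"rz":0},{"tx":0,"ty":0,"tz":0.025,"rx":0,"ry":0,"rz":0},{"tx":0,"ty":0,"tz":0.02,"rx":0,"ry":0,"rz":0},{"tx":0,"ty":0,"tz":0.02,"rx":0,"ry":0,"rz":0},{"tx":0,"ty":0,"tz":0.014,"rx":0,"ry":0,"rz":0},{"tx":0,"ty":0,"tz":0,"rx":0,"ry":0,"rz":0},{"tx":0,"ty":0,"tz":0,"rx":0,"ry":0,"rz":0}]' 0.07
python3 st.py .494 .2455 .093
python3 - <<'E'
from h import *
from cell import env
c=env.read_camera("side");t=env.read_camera("top")
a=crop(c,230,200,350,320,5);b=crop(t,165,180,265,260,4)
cv2.imwrite("pics/g1s.png",a);cv2.imwrite("pics/g1t.png",b)
E
```

```text
time_s: 2.98
tool_pos: [0.4944, 0.2462, 0.0943]
tool_rot: [179.9, 0.0, 157.5]
force: [-0.1, 0.5, -0.5]
grip_width: 0.0698
t 2.98 [0.4944 0.2462 0.0943] [1.7994e+02 4.0000e-02 1.5753e+02] F [-0.06  0.52 -0.47] w 0.0698
tool shift [ 0.0001 -0.0008  0.0013]
```

View pics/g1s.png

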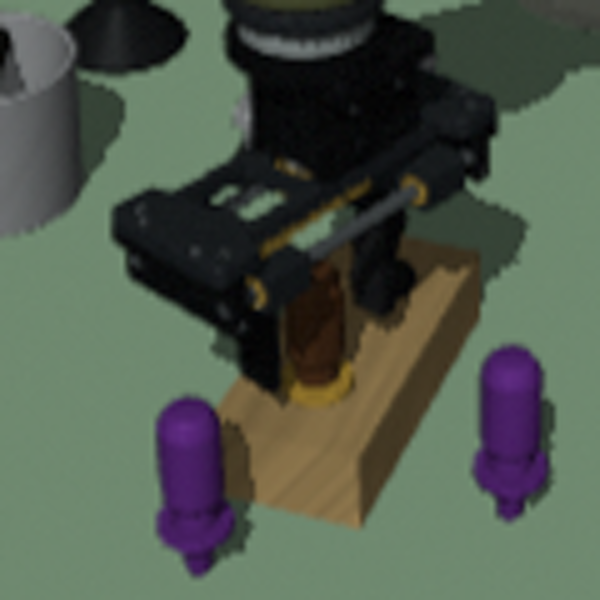

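View pics/g1t.png

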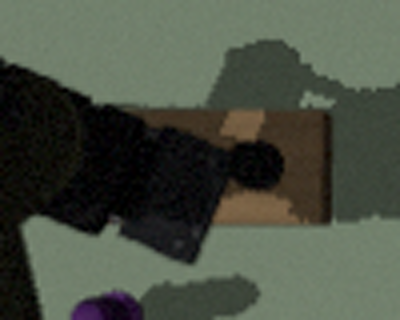

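The side view shows the brown grip between the open fingers, with its brass collar on the stand and the stirrer clear. Now I close the gripper.

```bash
python3 -m creep '[{"tx":0,"ty":0,"tz":0,"rx":0,"ry":0,"rz":0},{"tx":0,"ty":0,"tz":0,"rx":0,"ry":0,"rz":0},{"tx":0,"ty":0,"tz":0,"rx":0,"ry":0,"rz":0},{"tx":0,"ty":0,"tz":0,"rx":0,"ry":0,"rz":0},{"tx":0,"ty":0,"tz":0,"rx":0,"ry":0,"rz":0}]' 0 55
python3 st.py
python3 -m creep '[{"tx":0,"ty":0,"tz":-0.01,"rx":0,"ry":0,"rz":0},{"tx":0,"ty":0,"tz":-0.02,"rx":0,"ry":0,"rz":0},{"tx":0,"ty":0,"tz":-0.02,"rx":0,"ry":0,"rz":0},{"tx":0,"ty":0,"tz":-0.02,"rx":0,"ry":0,"rz":0},{"tx":0,"ty":0,"tz":-0.02,"rx":0,"ry":0,"rz":0},{"tx":0,"ty":0,"tz":0,"rx":0,"ry":0,"rz":0},{"tx":0,"ty":0,"tz":0,"rx":0,"ry":0,"rz":0}]'
python3 st.py .5905 -.0105 .170
```

```text
time_s: 3.7
tool_pos: [0.4942, 0.2459, 0.0937]
tool_rot: [180.0, 0.0, 157.5]
force: [1.1, -0.4, 0.2]
grip_width: 0.0288
t 3.7 [0.4942 0.2459 0.0937] [1.7996e+02 1.0000e-02 1.5750e+02] F [ 1.15 -0.36  0.17] w 0.0288
time_s: 4.58
tool_pos: [0.4936, 0.2453, 0.1829]
tool_rot: [-179.9, -0.0, 157.5]
force: [-0.1, -0.2, -0.4]
grip_width: 0.0284
t 4.58 [0.4936 0.2453 0.1829] [-1.7995e+02 -3.0000e-02  1.5749e+02] F [-0.09 -0.15 -0.36] w 0.0284
tool shift [-0.1874 -0.1992  0.013 ]
```

```bash
python3 - <<'E'
from h import *
from cell import env
c=env.read_camera("side");pickle.dump(c,open("pics/s2.pkl","wb"))
cv2.imwrite("pics/g2s.png",crop(c,250,180,340,280,6))
E
python3 st.py
```

```text
t 4.62 [0.4934 0.2453 0.1826] [-1.7992e+02 -6.0000e-02  1.5749e+02] F [ 0.38  0.11 -0.74] w 0.0286
```

View pics/g2s.png

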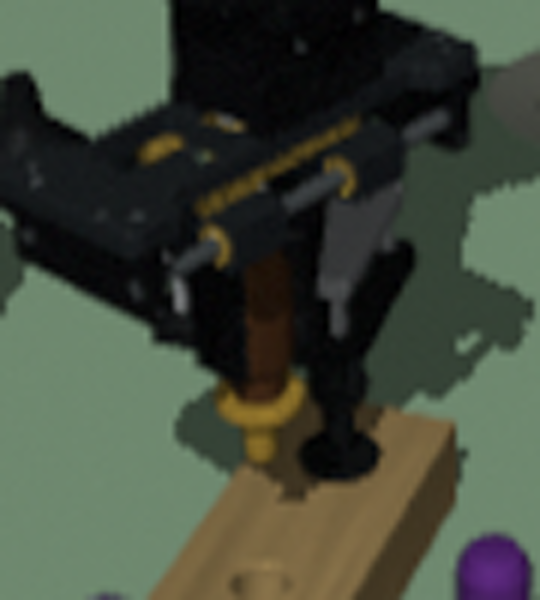

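Held upright: collar at crop (260,400), shank tip at (259,460). Next I check its offset from the TCP and plan the transfer.

Run:
```python
from h import *
c=load("pics/s2.pkl")
p=c["pixels"].astype(int);m=((p[:,:,0]-p[:,:,2]>60)).astype(np.uint8);m[:240]=0;m[259:]=0;m[:,:284]=0;m[:,303:]=0
for y in range(240,259):
    xs=np.nonzero(m[y])[0]
    if len(xs): print(y,xs.min(),xs.max(),(xs.min()+xs.max())/2)
for z in(.1366,.134,.106): print(z,proj(c,(.4934,.2453,z)))
```

```text
243 298 299 298.5
244 298 299 298.5
245 288 299 293.5
246 287 299 293.0
247 286 299 292.5
248 287 298 292.5
249 288 297 292.5
250 289 296 292.5
251 291 294 292.5
252 291 294 292.5
253 291 295 293.0
254 291 295 293.0
255 291 294 292.5
256 292 294 293.0
0.1366 [292.23394466 245.28841385]
0.134 [292.27162619 246.17705502]
0.106 [292.67174244 255.61304818]
```

```bash
python3 -m creep '[{"tx":0,"ty":0,"tz":-0.02,"rx":0,"ry":0,"rz":0},{"tx":-0.0187,"ty":-0.0199,"tz":0,"rx":0,"ry":0,"rz":0},{"tx":-0.0187,"ty":-0.0199,"tz":0,"rx":0,"ry":0,"rz":0},{"tx":-0.0187,"ty":-0.0199,"tz":0,"rx":0,"ry":0,"rz":0},{"tx":-0.0187,"ty":-0.0199,"tz":0,"rx":0,"ry":0,"rz":0},{"tx":-0.0187,"ty":-0.0199,"tz":0,"rx":0,"ry":0,"rz":0},{"tx":-0.0187,"ty":-0.0199,"tz":0,"rx":0,"ry":0,"rz":0},{"tx":-0.0187,"ty":-0.0199,"tz":0,"rx":0,"ry":0,"rz":0},{"tx":-0.0187,"ty":-0.0199,"tz":0,"rx":0,"ry":0,"rz":0},{"tx":-0.0187,"ty":-0.0199,"tz":0,"rx":0,"ry":0,"rz":0},{"tx":-0.0187,"ty":-0.0199,"tz":0,"rx":0,"ry":0,"rz":0},{"tx":0,"ty":0,"tz":0.01,"rx":0,"ry":0,"rz":0},{"tx":0,"ty":0,"tz":0.015,"rx":0,"ry":0,"rz":0},{"tx":0,"ty":0,"tz":0,"rx":0,"ry":0,"rz":0},{"tx":0,"ty":0,"tz":0,"rx":0,"ry":0,"rz":0}]'
python3 st.py .590 -.0102 .175
python3 - <<'E'
from h import *
from cell import env
c=env.read_camera("side");t=env.read_camera("top")
pickle.dump(c,open("pics/s3.pkl","wb"));pickle.dump(t,open("pics/t3.pkl","wb"))
cv2.imwrite("pics/g3s.png",crop(c,265,165,325,235,8));cv2.imwrite("pics/g3t.png",crop(t,240,140,340,230,6))
E
```

```text
time_s: 6.5
tool_pos: [0.5904, -0.0088, 0.1783]
tool_rot: [180.0, -0.0, 157.6]
force: [-0.1, -0.7, -1.2]
grip_width: 0.0287
t 6.5 [ 0.5904 -0.0088  0.1783] [ 1.8000e+02 -3.0000e-02  1.5758e+02] F [-0.13 -0.66 -1.18] w 0.0287
tool shift [-0.0001 -0.0015  0.0033]
```

View pics/g3s.png

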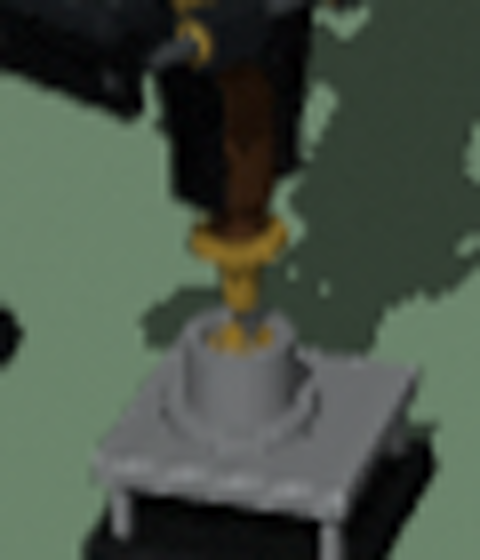

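View pics/g3t.png

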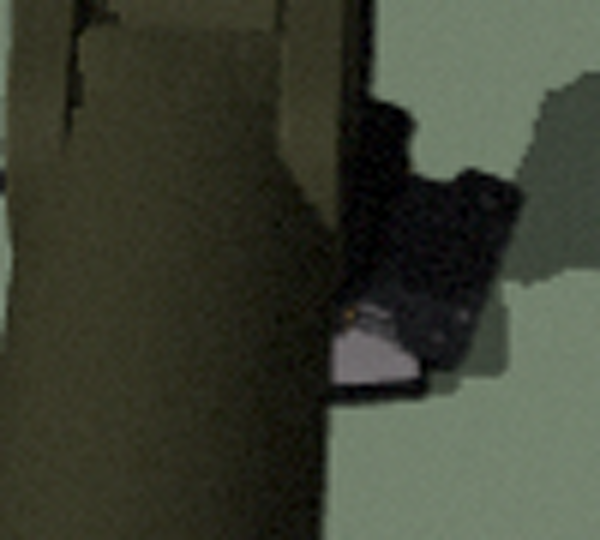

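Run:
```python
from h import *
c=load("pics/s3.pkl");s=load("pics/side0.pkl")
p=c["pixels"].astype(int);m=((p[:,:,0]-p[:,:,2]>45));
for y in range(190,212):
    xs=[x for x in range(285,308) if m[y,x]]
    if xs: print(y,xs[0],xs[-1],(xs[0]+xs[-1])/2)
X=.5904,-.0088
for z in(.1296,.1326,.1356,.1016): print(z,proj(c,(*X,z)))
print("rim pred",proj(c,(.5905,-.0105,.09)),proj(c,(.590,-.0095,.09)))
p=c["pixels"].astype(int)
# boss edges by row, gray level
for y in(206,208,210,212,214,216): print(y,[int(v) for v in p[y,283:308].sum(1)])
```

```text
192 299 299 299.0
193 298 300 299.0
194 289 300 294.5
195 289 299 294.0
196 290 299 294.5
197 291 298 294.5
198 293 296 294.5
199 293 296 294.5
200 293 296 294.5
201 293 296 294.5
202 293 296 294.5
203 294 295 294.5
205 294 294 294.0
206 293 298 295.5
207 291 298 294.5
208 293 295 294.0
0.1296 [293.86847414 194.59360351]
0.1326 [293.83497137 193.70268449]
0.1356 [293.80139272 192.80974861]
0.1016 [294.17755343 202.81282332]
rim pred [294.48057332 205.89753316] [294.51265553 206.07921144]
206 [209, 168, 170, 169, 212, 324, 316, 233, 245, 266, 274, 273, 222, 192, 218, 250, 289, 308, 268, 182, 165, 167, 171, 167, 165]
208 [271, 253, 234, 276, 300, 268, 301, 294, 302, 272, 308, 297, 269, 285, 289, 300, 301, 269, 174, 259, 229, 244, 190, 182, 182]
210 [343, 336, 328, 323, 318, 244, 275, 301, 319, 329, 332, 333, 329, 320, 310, 288, 259, 222, 165, 155, 262, 315, 322, 319, 314]
212 [318, 320, 315, 315, 321, 247, 264, 295, 322, 335, 336, 338, 336, 323, 311, 289, 259, 220, 173, 155, 241, 314, 321, 318, 319]
214 [318, 314, 277, 322, 323, 249, 267, 296, 321, 333, 338, 338, 337, 322, 313, 292, 263, 220, 171, 303, 322, 213, 300, 320, 322]
216 [313, 313, 233, 298, 322, 304, 297, 300, 321, 329, 336, 338, 336, 322, 312, 291, 277, 271, 298, 318, 285, 210, 305, 321, 321]
```

```bash
python3 st.py .5906 -.0108 .168; python3 -m creep '[{"tx":-0.0007,"ty":-0.0015,"tz":0.002,"rx":0,"ry":0,"rz":0},{"tx":0,"ty":0,"tz":0.004,"rx":0,"ry":0,"rz":0},{"tx":0,"ty":0,"tz":0,"rx":0,"ry":0,"rz":0}]'; python3 st.py .5906 -.0108 .150
```

```text
t 6.6 [ 0.5909 -0.0092  0.179 ] [1.7997e+02 4.0000e-02 1.5755e+02] F [-0.27 -0.63 -1.33] w 0.029
tool shift [-0.0003 -0.0016  0.011 ]
time_s: 6.98
tool_pos: [0.5904, -0.0115, 0.1722]
tool_rot: [-180.0, -0.0, 157.5]
force: [0.0, -0.7, -0.7]
grip_width: 0.0286
t 6.97 [ 0.5904 -0.0115  0.1722] [-1.7999e+02 -3.0000e-02  1.5749e+02] F [ 0.02 -0.73 -0.71] w 0.0286
tool shift [0.0001 0.0007 0.0222]
```

```bash
python3 -m creep '[{"tx":0,"ty":0,"tz":0.003,"rx":0,"ry":0,"rz":0},{"tx":0,"ty":0,"tz":0.003,"rx":0,"ry":0,"rz":0},{"tx":0,"ty":0,"tz":0.003,"rx":0,"ry":0,"rz":0},{"tx":0,"ty":0,"tz":0,"rx":0,"ry":0,"rz":0}]'; python3 st.py
python3 - <<'E'
from h import *
from cell import env
c=env.read_camera("side")
cv2.imwrite("pics/g4s.png",crop(c,265,165,325,235,8))
E
```

```text
time_s: 7.48
tool_pos: [0.5905, -0.0114, 0.1632]
tool_rot: [-180.0, -0.0, 157.5]
force: [-0.4, -0.3, -1.9]
grip_width: 0.0288
t 7.47 [ 0.5905 -0.0114  0.1632] [-1.7998e+02 -3.0000e-02  1.5750e+02] F [-0.38 -0.27 -1.86] w 0.0288
```

View pics/g4s.png

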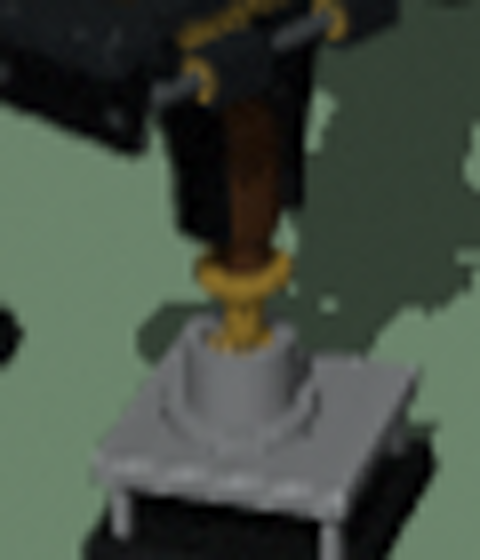

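The shank tip, at crop (241,345), is entering the brass-lined mouth with no contact force. I continue down.

```bash
python3 -m creep '[{"tx":0,"ty":0,"tz":0.003,"rx":0,"ry":0,"rz":0},{"tx":0,"ty":0,"tz":0.003,"rx":0,"ry":0,"rz":0},{"tx":0,"ty":0,"tz":0.003,"rx":0,"ry":0,"rz":0},{"tx":0,"ty":0,"tz":0,"rx":0,"ry":0,"rz":0}]'; for i in 1 2; do python3 -m creep '[{"tx":0,"ty":0,"tz":0.002,"rx":0,"ry":0,"rz":0},{"tx":0,"ty":0,"tz":0,"rx":0,"ry":0,"rz":0}]' |grep -E "pos|force";done
```

```text
time_s: 8.02
tool_pos: [0.591, -0.0111, 0.1545]
tool_rot: [180.0, 0.0, 157.5]
force: [1.8, 1.3, -0.8]
grip_width: 0.0286
tool_pos: [0.591, -0.0113, 0.1527]
force: [1.4, 0.6, -0.9]
tool_pos: [0.5909, -0.0114, 0.1506]
force: [1.2, 1.6, 0.6]
```

```bash
for i in 1 2 3 4; do python3 -m creep '[{"tx":0,"ty":0,"tz":0.001,"rx":0,"ry":0,"rz":0},{"tx":0,"ty":0,"tz":0,"rx":0,"ry":0,"rz":0}]' |grep -E "pos|force";done
```

```text
tool_pos: [0.5908, -0.0114, 0.1496]
force: [3.0, 0.8, 0.8]
tool_pos: [0.5909, -0.0114, 0.1486]
force: [2.1, 1.0, 1.2]
tool_pos: [0.5909, -0.0114, 0.1477]
force: [3.1, 2.2, 1.7]
tool_pos: [0.591, -0.0114, 0.147]
force: [2.9, 2.5, 4.1]
```

```bash
python3 -m creep '[{"tx":-0.0003,"ty":0.0005,"tz":0.0005,"rx":0,"ry":0,"rz":0},{"tx":0,"ty":0,"tz":0,"rx":0,"ry":0,"rz":0}]'|grep -E "pos|force"; for i in 1 2 3; do python3 -m creep '[{"tx":0,"ty":0,"tz":0.001,"rx":0,"ry":0,"rz":0},{"tx":0,"ty":0,"tz":0,"rx":0,"ry":0,"rz":0}]' |grep -E "pos|force";done
```

```text
tool_pos: [0.5913, -0.0113, 0.1464]
force: [2.1, 1.4, 5.8]
tool_pos: [0.5913, -0.0113, 0.1456]
force: [1.6, 2.0, 6.1]
tool_pos: [0.5913, -0.0114, 0.1449]
force: [1.1, 1.8, 7.8]
tool_pos: [0.5914, -0.0114, 0.1441]
force: [0.7, 2.4, 8.6]
```

```bash
for i in 1 2 3 4; do python3 -m creep '[{"tx":0,"ty":0,"tz":0.0007,"rx":0,"ry":0,"rz":0},{"tx":0,"ty":0,"tz":0,"rx":0,"ry":0,"rz":0}]' |grep -E "pos|force";done
```

```text
tool_pos: [0.5914, -0.0114, 0.1435]
force: [1.0, 2.3, 9.1]
tool_pos: [0.5914, -0.0115, 0.143]
force: [-0.6, 1.0, 9.4]
tool_pos: [0.5915, -0.0115, 0.1424]
force: [-0.5, 0.7, 9.5]
tool_pos: [0.5915, -0.0115, 0.1417]
force: [-0.0, 1.1, 10.9]
```

Run:
```python
from h import *
from cell import env
c=env.read_camera("side");pickle.dump(c,open("pics/s5.pkl","wb"))
cv2.imwrite("pics/g5s.png",crop(c,265,165,325,235,8))
```

```text
(no output)
```

View pics/g5s.png

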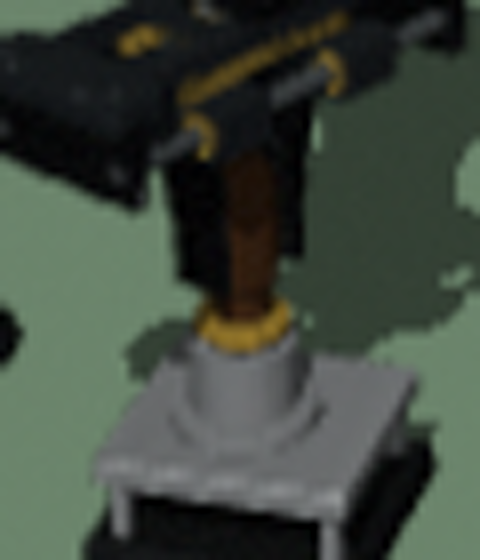

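```bash
for i in 1 2 3 4; do python3 -m creep '[{"tx":0,"ty":0,"tz":0.0004,"rx":0,"ry":0,"rz":0},{"tx":0,"ty":0,"tz":0,"rx":0,"ry":0,"rz":0}]' |grep -E "pos|force";done
```

```text
tool_pos: [0.5915, -0.0115, 0.1414]
force: [0.2, 1.9, 10.8]
tool_pos: [0.5915, -0.0115, 0.141]
force: [-0.2, 2.5, 11.0]
tool_pos: [0.5915, -0.0115, 0.1407]
force: [0.6, 1.5, 10.9]
tool_pos: [0.5915, -0.0115, 0.1403]
force: [0.2, 1.1, 11.8]
```

```bash
for i in 1 2 3 4; do python3 -m creep '[{"tx":0,"ty":0,"tz":0.0004,"rx":0,"ry":0,"rz":0},{"tx":0,"ty":0,"tz":0,"rx":0,"ry":0,"rz":0}]' |grep -E "pos|force";done
```

```text
tool_pos: [0.5915, -0.0115, 0.1399]
force: [-0.7, 0.8, 11.6]
tool_pos: [0.5915, -0.0115, 0.1395]
force: [-0.6, 2.0, 11.0]
tool_pos: [0.5916, -0.0115, 0.1392]
force: [-1.0, 1.7, 11.7]
tool_pos: [0.5915, -0.0115, 0.1388]
force: [-1.0, 1.5, 11.9]
```

```bash
for i in 1 2 3; do python3 -m creep '[{"tx":0,"ty":0,"tz":0.0004,"rx":0,"ry":0,"rz":0},{"tx":0,"ty":0,"tz":0,"rx":0,"ry":0,"rz":0}]' |grep -E "pos|force";done
python3 - <<'E'
from h import *
from cell import env
c=env.read_camera("side");pickle.dump(c,open("pics/s6.pkl","wb"))
s0=load("pics/s3.pkl");s5=load("pics/s5.pkl")
cv2.imwrite("pics/g6s.png",np.hstack([crop(x,272,190,325,245,7) for x in(s5,c)]))
def g(k): return cv2.GaussianBlur(k["pixels"][:,:,1].astype(np.float32),(3,3),0)
# vertical shift of front plate edge and left plate edge by phase correlation
for b in((275,215,312,232),(300,212,322,240)):
    f=[g(k)[b[1]:b[3],b[0]:b[2]].copy() for k in(s0,s5,c)]
    w=cv2.createHanningWindow(f[0].shape[::-1],cv2.CV_32F)
    print([cv2.phaseCorrelate(f[0],x,w) for x in f[1:]])
print(proj(c,(.58,0,.054)),proj(c,(.58,0,.049)))
E
```

```text
tool_pos: [0.5916, -0.0115, 0.1385]
force: [-0.3, 2.0, 11.9]
tool_pos: [0.5916, -0.0115, 0.1381]
force: [-0.5, 1.0, 11.6]
tool_pos: [0.5916, -0.0115, 0.1377]
force: [-0.5, 1.6, 12.4]
[((-0.015542147857619426, -0.09769255938190824), 1.056311810678906), ((0.10028935615181922, 0.369264803542821), 1.0816847463448842)]
[((0.16162569923177195, -0.003457692220321107), 1.0186734687950876), ((0.12635688360052022, 0.4253368125327146), 1.0815065052774218)]
[296.81229076 218.37931172] [296.86142715 219.78635608]
```

View pics/g6s.png

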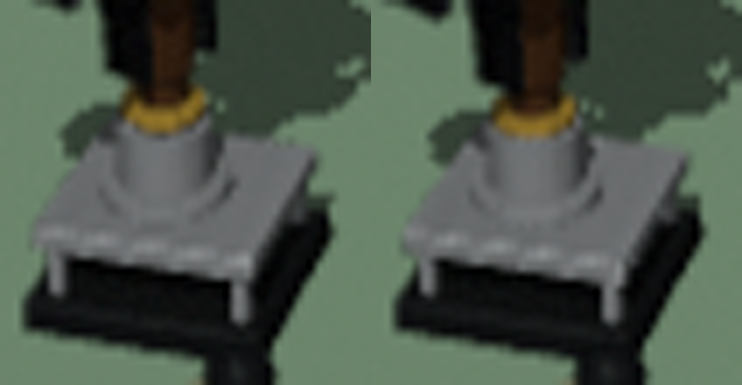

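```bash
for i in 1 2 3 4; do python3 -m creep '[{"tx":0,"ty":0,"tz":0.0005,"rx":0,"ry":0,"rz":0},{"tx":0,"ty":0,"tz":0,"rx":0,"ry":0,"rz":0}]' |grep -E "pos|force";done
```

```text
tool_pos: [0.5916, -0.0115, 0.1373]
force: [-1.0, 2.3, 12.8]
tool_pos: [0.5916, -0.0115, 0.1368]
force: [-1.2, 2.2, 12.9]
tool_pos: [0.5916, -0.0115, 0.1364]
force: [-0.8, 1.9, 13.7]
tool_pos: [0.5917, -0.0115, 0.1359]
force: [-0.8, 2.4, 13.0]
```

```bash
for i in 1 2 3; do python3 -m creep '[{"tx":0,"ty":0,"tz":0.0005,"rx":0,"ry":0,"rz":0},{"tx":0,"ty":0,"tz":0,"rx":0,"ry":0,"rz":0}]' |grep -E "pos|force";done
python3 - <<'E'
from h import *
from cell import env
c=env.read_camera("side");pickle.dump(c,open("pics/s7.pkl","wb"))
s0=load("pics/s3.pkl");s6=load("pics/s6.pkl")
def g(k): return cv2.GaussianBlur(k["pixels"][:,:,1].astype(np.float32),(3,3),0)
for b in((275,215,312,232),(300,212,322,240)):
    f=[g(k)[b[1]:b[3],b[0]:b[2]].copy() for k in(s0,s6,c)]
    w=cv2.createHanningWindow(f[0].shape[::-1],cv2.CV_32F)
    print([cv2.phaseCorrelate(f[0],x,w) for x in f[1:]])
cv2.imwrite("pics/g7s.png",crop(c,272,190,325,245,10))
E
python3 st.py
```

```text
tool_pos: [0.5917, -0.0115, 0.1354]
force: [-0.9, 1.9, 13.0]
tool_pos: [0.5917, -0.0115, 0.135]
force: [-1.7, 1.8, 13.9]
tool_pos: [0.5917, -0.0115, 0.1345]
force: [-0.9, 1.6, 13.7]
[((0.10028935615181922, 0.369264803542821), 1.0816847463448842), ((0.015611754027567315, 0.8022827841509095), 1.021425046523412)]
[((0.12635688360052022, 0.4253368125327146), 1.0815065052774218), ((-0.004073561173253637, 0.8932917925346242), 1.010110045141644)]
t 16.18 [ 0.5917 -0.0115  0.1346] [1.7995e+02 7.0000e-02 1.5748e+02] F [-1.2   0.82 14.86] w 0.0286
```

View pics/g7s.png

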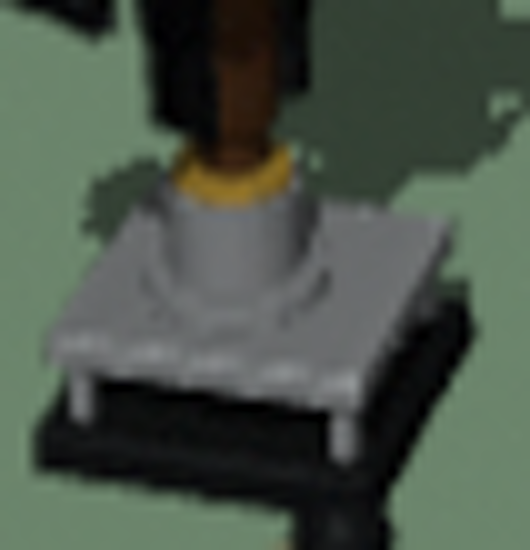

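```bash
for i in 1 2 3; do python3 -m creep '[{"tx":0,"ty":0,"tz":0,"rx":0,"ry":0,"rz":0}]' |grep -E "force";done;  python3 -m creep '[{"tx":0,"ty":0,"tz":0.0005,"rx":0,"ry":0,"rz":0},{"tx":0,"ty":0,"tz":0.0005,"rx":0,"ry":0,"rz":0}]' |grep -E "pos|force"; for i in 1 2 3; do python3 -m creep '[{"tx":0,"ty":0,"tz":0,"rx":0,"ry":0,"rz":0}]' |grep -E "pos|force";done
```

```text
force: [-0.6, 1.5, 13.6]
force: [-0.8, 1.3, 13.2]
force: [-0.5, 0.9, 14.4]
tool_pos: [0.5917, -0.0115, 0.1337]
force: [-1.1, 0.8, 14.8]
tool_pos: [0.5917, -0.0115, 0.1337]
force: [-2.8, 1.6, 14.7]
tool_pos: [0.5917, -0.0115, 0.1337]
force: [-2.0, 1.4, 14.6]
tool_pos: [0.5917, -0.0115, 0.1337]
force: [-1.6, 1.2, 14.7]
```

The slope is now 1.1 N/mm, which is the plate spring alone, so the shank is home at a plate load of about 19 N. Next I lift gently.

```bash
python3 -m creep '[{"tx":0,"ty":0,"tz":-0.003,"rx":0,"ry":0,"rz":0},{"tx":0,"ty":0,"tz":-0.004,"rx":0,"ry":0,"rz":0},{"tx":0,"ty":0,"tz":-0.005,"rx":0,"ry":0,"rz":0},{"tx":0,"ty":0,"tz":-0.006,"rx":0,"ry":0,"rz":0},{"tx":0,"ty":0,"tz":-0.008,"rx":0,"ry":0,"rz":0},{"tx":0,"ty":0,"tz":-0.01,"rx":0,"ry":0,"rz":0},{"tx":0,"ty":0,"tz":-0.01,"rx":0,"ry":0,"rz":0},{"tx":0,"ty":0,"tz":-0.01,"rx":0,"ry":0,"rz":0},{"tx":0,"ty":0,"tz":-0.008,"rx":0,"ry":0,"rz":0},{"tx":0,"ty":0,"tz":0,"rx":0,"ry":0,"rz":0},{"tx":0,"ty":0,"tz":0,"rx":0,"ry":0,"rz":0},{"tx":0,"ty":0,"tz":0,"rx":0,"ry":0,"rz":0},{"tx":0,"ty":0,"tz":0,"rx":0,"ry":0,"rz":0}]'
python3 st.py
python3 - <<'E'
from h import *
from cell import env
c=env.read_camera("side");pickle.dump(c,open("pics/s8.pkl","wb"))
cv2.imwrite("pics/g8s.png",crop(c,262,160,332,240,8))
E
```

```text
time_s: 18.8
tool_pos: [0.591, -0.0111, 0.195]
tool_rot: [-180.0, -0.0, 157.5]
force: [-0.7, -0.5, -3.5]
grip_width: 0.029
t 18.8 [ 0.591  -0.0111  0.195 ] [-1.7998e+02 -3.0000e-02  1.5749e+02] F [-0.67 -0.47 -3.45] w 0.029
```

View pics/g8s.png

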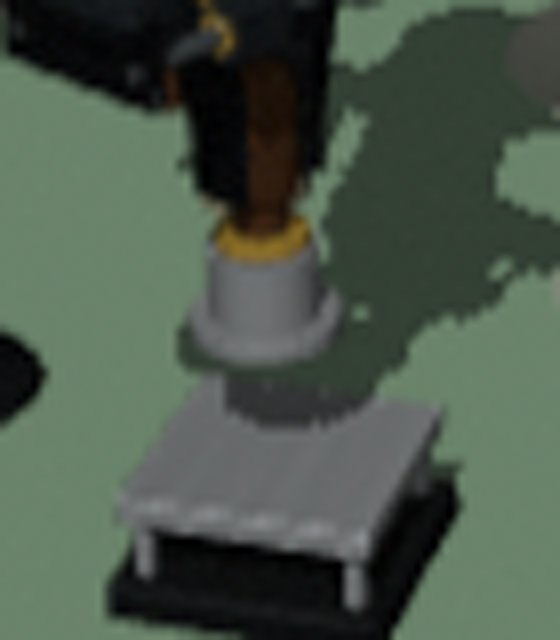

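The base hangs clear of the plate by the taper, at crop (265,300), with the collar flush. The weight reading of −3.5 N fits. Now the transfer.

```bash
python3 st.py .479 -.2655 .195; python3 -m creep '[{"tx":0.0002,"ty":-0.01,"tz":0,"rx":0,"ry":0,"rz":0},{"tx":0.0005,"ty":-0.02,"tz":0,"rx":0,"ry":0,"rz":0},{"tx":0.0005,"ty":-0.02,"tz":0,"rx":0,"ry":0,"rz":0},{"tx":0.0005,"ty":-0.02,"tz":0,"rx":0,"ry":0,"rz":0},{"tx":0.0005,"ty":-0.02,"tz":0,"rx":0,"ry":0,"rz":0},{"tx":0.0005,"ty":-0.02,"tz":0,"rx":0,"ry":0,"rz":0},{"tx":0.0005,"ty":-0.02,"tz":0,"rx":0,"ry":0,"rz":0},{"tx":0.0005,"ty":-0.02,"tz":0,"rx":0,"ry":0,"rz":0},{"tx":0.0005,"ty":-0.02,"tz":0,"rx":0,"ry":0,"rz":0},{"tx":0.0005,"ty":-0.02,"tz":0,"rx":0,"ry":0,"rz":0},{"tx":0.0005,"ty":-0.02,"tz":0,"rx":0,"ry":0,"rz":0},{"tx":0.0005,"ty":-0.02,"tz":0,"rx":0,"ry":0,"rz":0},{"tx":0.0005,"ty":-0.02,"tz":0,"rx":0,"ry":0,"rz":0},{"tx":0.0003,"ty":-0.018,"tz":0,"rx":0,"ry":0,"rz":0},{"tx":0.0003,"ty":-0.01,"tz":0,"rx":0,"ry":0,"rz":0},{"tx":0,"ty":0,"tz":0,"rx":0,"ry":0,"rz":0},{"tx":0,"ty":0,"tz":0,"rx":0,"ry":0,"rz":0}]'; python3 st.py .479 -.2655 .110
```

```text
t 18.85 [ 0.5911 -0.0111  0.1951] [-1.7999e+02 -2.0000e-02  1.5750e+02] F [-0.34 -0.73 -3.19] w 0.0289
tool shift [ 6.200e-03 -2.779e-01  2.000e-04]
time_s: 20.98
tool_pos: [0.479, -0.2644, 0.1953]
tool_rot: [180.0, -0.0, 157.6]
force: [-0.5, 0.1, -3.7]
grip_width: 0.0285
t 20.98 [ 0.479  -0.2644  0.1953] [179.96  -0.   157.56] F [-0.55  0.05 -3.73] w 0.0285
tool shift [-0.0004 -0.0011  0.0853]
```

```bash
python3 -m creep '[{"tx":-0.0004,"ty":-0.001,"tz":0.01,"rx":0,"ry":0,"rz":0},{"tx":0,"ty":0,"tz":0.02,"rx":0,"ry":0,"rz":0},{"tx":0,"ty":0,"tz":0.02,"rx":0,"ry":0,"rz":0},{"tx":0,"ty":0,"tz":0.02,"rx":0,"ry":0,"rz":0},{"tx":0,"ty":0,"tz":0.012,"rx":0,"ry":0,"rz":0},{"tx":0,"ty":0,"tz":0.006,"rx":0,"ry":0,"rz":0},{"tx":0,"ty":0,"tz":0,"rx":0,"ry":0,"rz":0},{"tx":0,"ty":0,"tz":0,"rx":0,"ry":0,"rz":0}]'; python3 st.py .479 -.2655 .090
python3 - <<'E'
from h import *
from cell import env
for n in("side","top"):
    c=env.read_camera(n);pickle.dump(c,open(f"pics/{n}9.pkl","wb"));cv2.imwrite(f"pics/{n}9.png",c["pixels"][:,:,::-1])
E
```

```text
time_s: 21.98
tool_pos: [0.479, -0.2667, 0.1081]
tool_rot: [180.0, 0.1, 157.5]
force: [1.2, -0.6, -4.5]
grip_width: 0.0291
t 21.98 [ 0.479  -0.2667  0.1081] [1.7999e+02 8.0000e-02 1.5750e+02] F [ 1.2  -0.6  -4.48] w 0.0291
tool shift [0.0005 0.0011 0.0181]
```

View pics/side9.png

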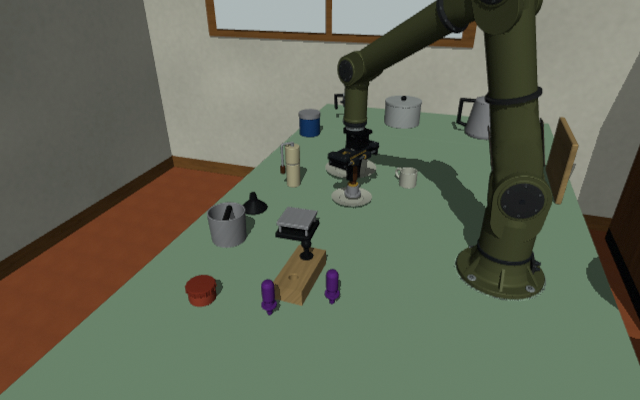

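View pics/top9.png

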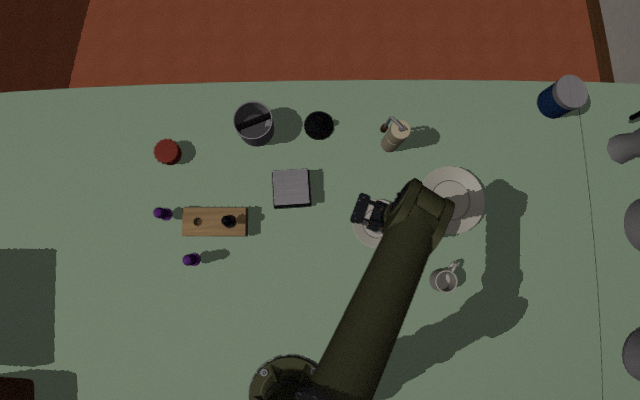

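The tamper is above the small saucer, at side px (352,195). I lower it to contact.

```bash
python3 -m creep '[{"tx":0,"ty":0.0008,"tz":0.004,"rx":0,"ry":0,"rz":0},{"tx":0,"ty":0,"tz":0.004,"rx":0,"ry":0,"rz":0},{"tx":0,"ty":0,"tz":0.003,"rx":0,"ry":0,"rz":0},{"tx":0,"ty":0,"tz":0.002,"rx":0,"ry":0,"rz":0},{"tx":0,"ty":0,"tz":0,"rx":0,"ry":0,"rz":0}]'|grep -E "pos|force";  for i in 1 2 3 4; do python3 -m creep '[{"tx":0,"ty":0,"tz":0.001,"rx":0,"ry":0,"rz":0},{"tx":0,"ty":0,"tz":0,"rx":0,"ry":0,"rz":0}]' |grep -E "pos|force";done
```

```text
tool_pos: [0.4786, -0.2657, 0.0941]
force: [-0.8, 0.4, -4.6]
tool_pos: [0.4789, -0.2657, 0.0934]
force: [0.4, 0.1, -3.7]
tool_pos: [0.4788, -0.2656, 0.0923]
force: [0.0, 0.3, -4.4]
tool_pos: [0.4788, -0.2656, 0.0913]
force: [-0.4, 0.9, -3.3]
tool_pos: [0.479, -0.2658, 0.0908]
force: [-1.5, 0.8, 0.3]
```

```bash
python3 -m creep '[{"tx":0,"ty":0,"tz":0,"rx":0,"ry":0,"rz":0},{"tx":0,"ty":0,"tz":0,"rx":0,"ry":0,"rz":0},{"tx":0,"ty":0,"tz":0,"rx":0,"ry":0,"rz":0},{"tx":0,"ty":0,"tz":0,"rx":0,"ry":0,"rz":0},{"tx":0,"ty":0,"tz":0,"rx":0,"ry":0,"rz":0}]' 0.07 10;python3 st.py
python3 -m creep '[{"tx":0,"ty":0,"tz":-0.01,"rx":0,"ry":0,"rz":0},{"tx":0,"ty":0,"tz":-0.02,"rx":0,"ry":0,"rz":0},{"tx":0,"ty":0,"tz":-0.02,"rx":0,"ry":0,"rz":0},{"tx":0,"ty":0,"tz":-0.02,"rx":0,"ry":0,"rz":0},{"tx":0,"ty":0,"tz":-0.02,"rx":0,"ry":0,"rz":0},{"tx":0,"ty":0,"tz":-0.02,"rx":0,"ry":0,"rz":0},{"tx":0,"ty":0,"tz":-0.02,"rx":0,"ry":0,"rz":0},{"tx":0,"ty":0,"tz":0,"rx":0,"ry":0,"rz":0}]'; python3 -m creep '[{"tx":0.025,"ty":-0.025,"tz":0,"rx":0,"ry":0,"rz":0},{"tx":0.025,"ty":-0.025,"tz":0,"rx":0,"ry":0,"rz":0},{"tx":0.025,"ty":-0.025,"tz":0,"rx":0,"ry":0,"rz":0},{"tx":0.025,"ty":-0.025,"tz":0,"rx":0,"ry":0,"rz":0},{"tx":0.025,"ty":-0.025,"tz":0,"rx":0,"ry":0,"rz":0},{"tx":0,"ty":0,"tz":0,"rx":0,"ry":0,"rz":0}]'
python3 - <<'E'
from h import *
from cell import env
for n in("side","top"):
    c=env.read_camera(n);pickle.dump(c,open(f"pics/{n}10.pkl","wb"));cv2.imwrite(f"pics/{n}10.png",c["pixels"][:,:,::-1])
    b=(320,140,390,220) if n=="side" else (340,180,420,260)
    cv2.imwrite(f"pics/{n}10c.png",crop(c,*b,7))
E
```

```text
time_s: 24.32
tool_pos: [0.4788, -0.2657, 0.0904]
tool_rot: [180.0, 0.0, 157.5]
force: [0.0, 1.2, -0.4]
grip_width: 0.0673
t 24.32 [ 0.4788 -0.2657  0.0904] [1.8000e+02 1.0000e-02 1.5749e+02] F [ 0.01  1.18 -0.4 ] w 0.0673
time_s: 25.32
tool_pos: [0.4798, -0.2664, 0.2224]
tool_rot: [180.0, 0.2, 157.5]
force: [-0.2, -0.8, -0.8]
grip_width: 0.0703
time_s: 26.08
tool_pos: [0.3129, -0.3343, 0.2198]
tool_rot: [179.9, -0.0, 157.2]
force: [0.6, 0.9, 0.6]
grip_width: 0.0699
```

View pics/side10c.png

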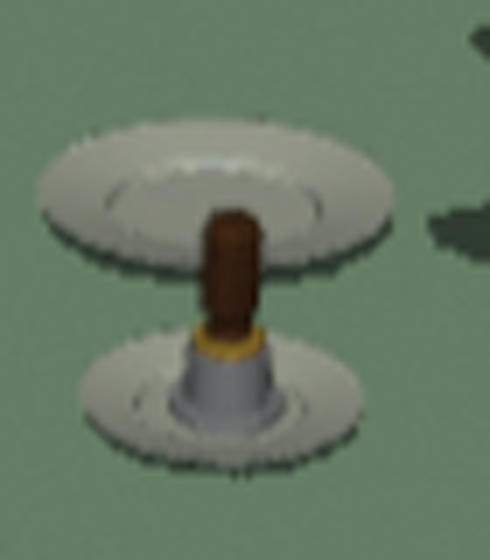

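View pics/top10c.png

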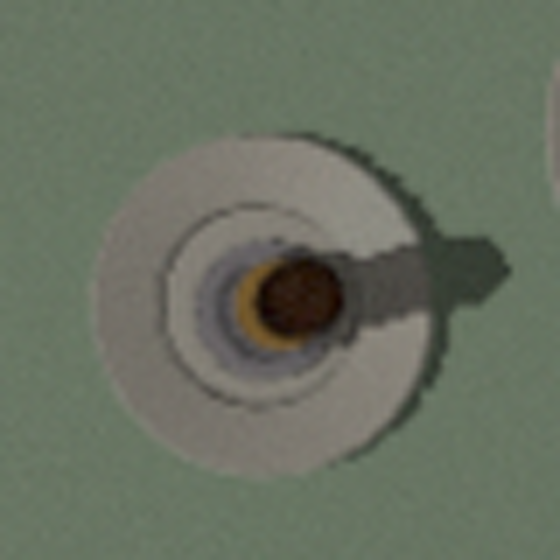

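Both views show the tamper upright inside the saucer's inner ring. In the top crop, the base disc centre is ≈(268,309) and the ring centre ≈(262,305), so about 2–3 mm apart. The collar is flush and the gripper is well clear. One last bystander check against the first picture, then I hand in.

Run:
```python
from h import *
t=load("pics/top10.pkl");a=load("pics/top0.pkl")
print("dome pred",[(proj(t,(.479,-.2655,z))-[340,180])*7+3 for z in(.114,.048)])
for n,(x,y) in dict(knock=(254,124),funnel=(319,125),tin=(168,152),grinder=(393,136),cup=(445,281),stirrer=(229,221)).items():
    f=[cv2.cvtColor(k["pixels"],cv2.COLOR_RGB2GRAY)[y-22:y+22,x-22:x+22].astype(np.float32) for k in(a,t)]
    print(n,np.round(cv2.phaseCorrelate(*f,cv2.createHanningWindow((44,44),cv2.CV_32F)),2) if 0 else np.round(cv2.phaseCorrelate(f[0],f[1],cv2.createHanningWindow((44,44),cv2.CV_32F))[0],2))
from cell import env
print(env.sign_off())
```

```text
dome pred [array([308.64064651, 288.81702898]), array([277.41584069, 299.21134725])]
knock [0.57 0.48]
funnel [0.59 0.55]
tin [0.36 0.43]
grinder [0.41 0.52]
cup [ 0.97 -0.08]
stirrer [0.37 0.61]
the job is handed in; nothing more can be done
None
```

The tamper is back together and stands upright in the middle of the 144 mm saucer, released. I handed in at about 26 s of the 51 s allowed; the hand-in gives no verdict.

- **Assembly:** I took the brown handle from the stand and pressed its shank into the base in small steps. The force then rose at about 1.1 N per mm, which is the plate's spring alone, so I took the shank to be home. The plate load peaked at an estimated 19 N.
- **Lift:** The tamper was lifted by the handle alone. The base hung straight from the taper with the collar flush, and the force reading of about −3.5 N fits its weight.
- **Placing:** I lowered it until it touched the saucer floor, opened the gripper and moved the arm well clear. In the pictures the base is about 2–3 mm off the saucer's centre and the collar is still on the rim.
- **Other objects:** The six bystanders shifted by at most 1 pixel (about 3 mm) between the first and last top pictures, mostly a shared half-pixel that I take to be measurement offset. The cup read the most, and I did not look into it further.

**Checks that disagreed:**
- The two cameras differed by up to 3.5 mm on the socket position. I used the top view, corrected by where the shank tip appeared in the side view.
- The tool ended about 1 mm lower than my estimate for "home". I put that down to slight slip in the grip or measurement error.

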